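# Uncover a split flow cell and hold its halves pressed together

## Task

With the green-handled blade tool, lever up the flow cell's grey cover by its yellow lip, swing it right back, and lay the tool down flat and clear of the cell. Then fit the loose white upper half, either way round, onto the cell's two brass dowels and press it down against the sprung orange seal until the halves meet flush. Finish while still holding it pressed shut with the gripper; leave everything else on the bench where it is.

Things in the scene. Friction and masses are not known exactly. Their poses are not given: they have to be found in the camera images.
- seat (a point): Centre of the flat top (120 x 110 mm) of the flow cell's fixed lower half, 44 mm above the bench; the middle of the upper half's underside goes here. x points from the lip side to the hinge side, z up. Two brass dowels, 8 mm thick, 18 mm high, the last 6 mm tapered, stand 34 mm either side along y. Between them an orange sprung disc, 40 mm wide, stands 8 mm proud. The cover hides all this.
- ledge (a point): Point on the flat top of the ledge (34 mm above the bench, 70 mm wide) before the lower half's front wall, below the cover's lip, midway across; axes as seat, from which it lies 78 mm towards -x. The ledge ends 12 mm before this point; the front wall is 18 mm behind it. The slot between ledge and lip is 10 mm high: too low for fingers, right for the blade.
- lip (a point): Middle of the outer edge of the cover's yellow lip, at the lip's underside. The lip is 50 mm wide, 4 mm thick, and juts 18 mm over the ledge beyond the front wall. The shut cover is a grey shell 116 x 100 mm, 30 mm high. x of this frame points along the cover from lip to hinge and turns with it.
- hinge (a point): Middle of the cover's hinge axis, which runs along the cell's y and lies 64 mm from the seat in +x and level with the seat (44 mm above the bench); axes as seat. The lip's outer edge is 142 mm from it, and the plane of the lip's underside passes through it.
- cover (a joint): Cover angle, rad: 0 shut, 2.3 fully back against its stop. Cover mass 0.12 kg, free hinge: it falls shut when let go below about 1.2 and falls open by itself beyond about 1.4.
- seal (a joint): How far the orange seal disc is pressed in, m: 0 free, 0.008 flush with the lower half. Spring: about 4 N to start it, about 10.5 N to press it fully in.
- head_grip (a point): Loose white upper half, about 0.2 kg, upright on the bench: plate 60 (x) x 96 (y) x 20 (z) mm with a blue block on top to hold it by, 44 (x) x 24 (y) x 40 (z) mm. This point is the block's centre, 40 mm above the plate's underside (plate top 20, block top 60 mm). Two 10 mm holes go through the plate 34 mm either side of the middle along y, bevelled 2 mm below.
- blade_grip (a point): Centre of the green handle, 100 (x) x 18 (y) x 16 (z) mm, of the loose 60 g blade tool; 30 mm above the bench, level on a grey rest. x points to the blade, z up. The steel blade goes on 60 mm at mid height, 14 wide, 3 thick (last 8 mm: 12 wide, 2 thick). The fixed rest has two bars 22 mm high (28 at the sides), 66 mm clear between them along x, centred here, over a 4 mm base.
- blade_tip (a point): The end of the blade, 110 mm from blade_grip along its x, at the same height; same axes.
- cell: The lower half as a whole: origin at bench height below seat, same axes. Fixed. The bench on its lip side, x 0.5 to 0.65 m and y 0.19 to 0.45 m in the robot base frame, is always clear at the start: room to lay the tool down.
- beaker_tall: Bystander, leave alone: tall glass beaker, 70 mm wide, 110 mm high. Origin at the centre of its underside.
- beaker_low: Bystander, leave alone: low glass beaker, 68 mm wide, 75 mm high. Origin at the centre of its underside.
- pen: Bystander, leave alone: black pen lying flat, 135 x 10 x 10 mm. Origin at the centre of its underside.
- dish: Bystander, leave alone: white shallow dish, 90 mm wide, 16 mm high. Origin at the centre of its underside.
- bottle: Bystander, leave alone: amber bottle with white cap, 60 mm wide, 130 mm high. Origin at the centre of its underside.
- adapter: Bystander, leave alone: black power block, 110 x 50 x 30 mm. Origin at the centre of its underside.
Not all that is in view belongs to the job. Of the things that look like the part that bears blade_grip, the larger one is meant.

How it is judged (in metres and radians):
On the way, in this order (a step that is already met when the one before it is completed fails the run):
1. the cover is levered up by the blade tool (value of joint cover between 0.4 and 1.3 rad and contact force between blade and cover above 0.05 N), for 0.05 s.
2. the cover is swung right back (value of joint cover above 2 rad), for 0.1 s.
3. the blade tool is laid down (height (world z) of blade_grip below 0.045 m and contact force between the fingers and blade below 0.1 N and contact force between blade and cell below 0.1 N), for 0.2 s.
At the end, for the whole second after the job is handed in: Cover beyond 2.0 rad; tool let go, flat (centre below 45 mm), clear of the cell; upper half upright on both dowels within 3 mm and 0.08 rad, within 2 mm of flush; seal pressed in over 6.2 of 8 mm; gripper still touching the upper half with over 1 N (all of step 3 and value of joint cover above 2 rad and angle between blade_grip's own z axis and vertical below 0.35 rad and horizontal distance between head_grip and seat below 0.003 m and z of head_grip in the frame of seat between 0.036 and 0.042 m and angle between head_grip's own z axis and vertical below 0.05 rad and angle between the y axis of head_grip and the y axis of seat, either way round below 0.08 rad and value of joint seal above 0.0062 m and contact force between the fingers and head above 1 N); the arm keeps its last pose, push and grip.
It fails at once if a bystander is moved more than 30 mm (distance of any of beaker_tall, beaker_low, pen, dish, bottle, adapter from where it was at the start of the episode above 0.03 m).
It also fails if it takes over 66 s, if anything falls off the work surface, if the arm or the gripper's body presses on something with over 40 N, if the wrist force passes 120 N, or if a joint passes its speed limit or range.

## Robot

A 6-joint arm with a two-finger parallel gripper is mounted at the origin on the work surface. World frame = base frame: x ahead of the robot, y to its left, z up, the work surface at z = 0. Lengths are in mm, angles in rad, forces in N, time in s.
With the tool pointing down it reaches from about 300 to 775 mm from the base axis. Payload 14.6 kg.
Tool frame: the origin (TCP) lies on the centre line of the jaws, within the pads' length; the fingertips stand 22 mm ahead of it and the grasp point (between the pads) lies 3 mm ahead of it (manip.tcp_to_tips is the distance from the TCP to the fingertips, in mm); z points along the fingers, y is the direction in which the jaws open and shut (so a half turn about z gives the same grasp; the last joint's range is limited). The gripper opens to 94 mm and grips with 3 to 60 N. Pads are 16 mm wide; open, the fingers measure 119 mm over their backs; the gripper's body (75 mm by 177 mm) begins 78 mm behind the grasp point.
Start: joints at [1.05, 0.3, 1.521, -0, 1.321, -0.067], TCP at [241.107, 494.324, 227.446] pointing down, gripper open.
Joint ranges: [-3.03, 3.03], [-0.79, 2.21], [0.23, 2.52], [-1.04, 4.18], [0, 3.07], [-2.55, 2.55]. Speed limits (rad/s): [2.22, 2.22, 2.57, 3.14, 3.14, 3.14].

## Interface

Orientations are given as [roll, pitch, yaw] about the fixed x, y, z axes, in that order (R = Rz(yaw) Ry(pitch) Rx(roll)).
In Python, from cell import manip, vision, workorder gives the robot as it stands.
- The arm moves only by the tool carry_out, never from a script. Its argument "deltas" is a list of rows, each a list of 3 entries, a list of its own where there are three numbers: the shift along the tool's x, y, z in cm, then the turn about the tool's z in degrees, then the opening, from 0 (shut) to 1 (fully open). A call has 1 to 20 rows; each row shifts and turns the commanded pose from where the row before left it, along the tool's axes as they then stand; what a row does not reach is not made up. A row lasts 1/12 s, in which the tool goes at most 41.7 mm and 7.16 degrees, less where a joint would pass 70% of its speed; a pose out of reach is approached as far as the arm can. A call with a gripper value outside its range is refused whole. The fingers move at their own pace and stop on an object; "grip_force" is the grip in N (left out, the last holds). Time passes only in rows, so rows that do not move let the fingers close. It gives the time, the measured TCP pose, the force and the opening at its end, in the units of the state.
- manip.read_state(): the state, without advancing time (a new reading comes with each control period).
- vision.camera(name): name is "side" or "top"; returns (picture, depth): 480x640x3 uint8, red, green, blue; 480x640 float32, mm along the optical axis (not along the pixel's ray), 0 where there is no reading.
- vision.calibration(name): a dict with "mtx" (3x3 intrinsics, pixels), "distortion" ([k1, k2, p1, p2, k3] as OpenCV has them; the pictures are not rectified), "eye" and "orientation" of the camera in the world. Camera axes: x right, y down, z forward; pixel columns grow to the right and rows downward; lengths in mm; the calibration is good to about 2 mm. A picture is of the moment at which its call begins. calibration takes no time and is no camera call.
- workorder.sign_off(): hands the job in, once; it reports no verdict.
The state is a dict: "clock": time; "joints": joint angles; "qd": joint speeds; "effort": joint torques, N m; "eef_pos": TCP position; "eef_rot": TCP orientation; "wrist_force": force on the tool from outside, world axes, zero at the start; "moment": the same for the moment, N m; "finger_gap": finger opening in mm.
Only numpy, scipy, OpenCV 4.12 (cv2) and the standard library are available. Lean on these libraries where they do the work, as an engineer would, in place of code of your own. Each camera call takes 0.05 s, during which the arm holds its last target.

## Working session

There is one attempt and no reset: what is moved stays moved. The work goes in short steps, Python scripts to look and compute and a tool call to move; the robot and the scene stay as the last step left them, time stands still between calls to the robot, and variables do not carry over. Pictures are saved under pics/ and viewed, and the job is handed in when it is done.

Besides the shell and the picture viewer there is one more tool, called after "Emit:" by a JSON object that holds its "method" and its "body". carry_out: Moves the arm, as the interface text tells. Its arguments: {"type":"object","properties":{"deltas":{"type":"array","items":{"type":"array"}},"grip_force":{"type":"number"}},"required":["deltas"]}

```bash
ls; mkdir -p pics; python3 - <<'E'
from cell import manip, vision, workorder
import cv2
for n in ("side","top"):
    p,d=vision.camera(n)
    cv2.imwrite(f"pics/{n}0.png",p[:,:,::-1])
    c=vision.calibration(n); print(n,c)
    import numpy as np
    np.save(f"{n}0_d.npy",d); np.save(f"{n}0_p.npy",p)
print(manip.read_state())
E
```

```text
pics
side {'mtx': array([[565.32035397,   0.        , 314.49368417],
       [  0.        , 565.32035397, 243.29505608],
       [  0.        ,   0.        ,   1.        ]]), 'distortion': array([-0.14587988,  0.        ,  0.        ,  0.        ,  0.        ]), 'eye': array([  420.02401619, -1133.62651543,   698.675963  ]), 'orientation': array([-2.09098412, -0.00872901, -0.09239022])}
top {'mtx': array([[461.86909384,   0.        , 318.37070646],
       [  0.        , 461.86909384, 238.27060246],
       [  0.        ,   0.        ,   1.        ]]), 'distortion': array([0.00486773, 0.        , 0.        , 0.        , 0.        ]), 'eye': array([424.77207753, -14.2678522 , 922.07158441]), 'orientation': array([-3.0124105 , -0.01611584, -1.59568774])}
{'clock': 0.1, 'joints': array([ 1.05041054e+00,  3.00392822e-01,  1.52152769e+00, -5.40571646e-06,
        1.32067389e+00, -6.66009759e-02]), 'qd': array([ 1.23192043e-03, -1.24516380e-03, -1.81670267e-03, -3.25975151e-05,
       -5.46000110e-04,  1.94865317e-04]), 'effort': array([ 8.21593985e-04, -5.32639468e+01, -3.53284264e+01,  7.09343492e-02,
        2.35285627e-02, -9.13545182e-05]), 'eef_pos': array([241.00313458, 494.15178617, 226.95183417]), 'eef_rot': array([-3.14059277e+00, -6.14440322e-05,  2.68780915e+00]), 'wrist_force': array([-0.07082137, -0.58070409,  0.48946526]), 'moment': array([ 0.03119049,  0.05011538, -0.02955859]), 'finger_gap': 94.14789618871079}
```

View pics/top0.png

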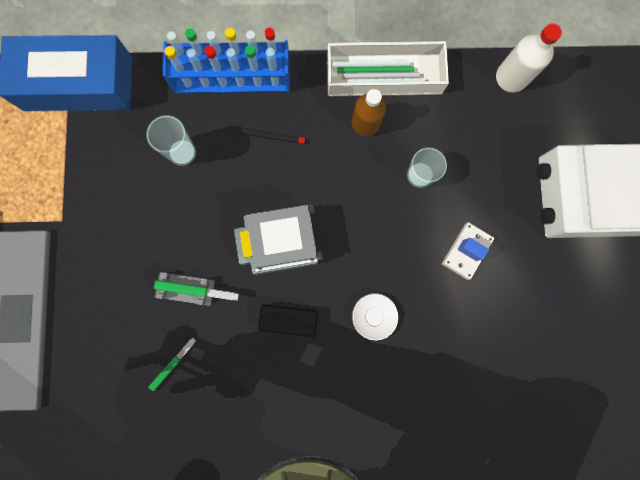

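View pics/side0.png

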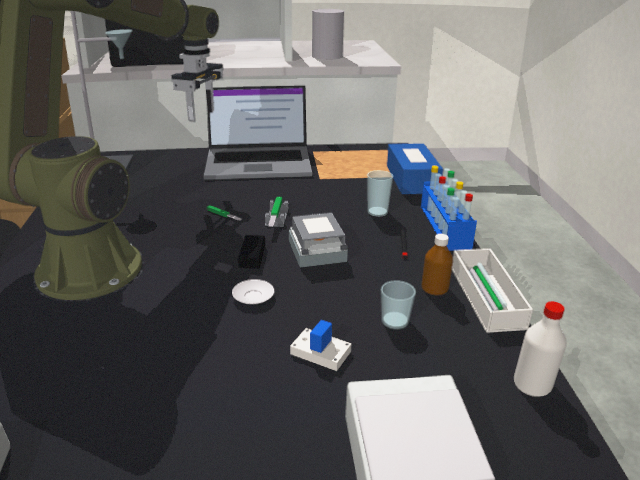

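The top view shows these candidates for the blade tool:
- large green handle on the grey rest, about (181,287)
- small green tool lying on the bench, about (172,365)
- green pen in the white tray, about (378,69)

I choose the one on the rest, since it is the larger and sits on the described rest. The cell is at about (280,238) with its lip at (244,243), and the head is at about (470,250). Next I'll check crops and measure.

```bash
cat > h.py <<'E'
import numpy as np, cv2
from scipy.spatial.transform import Rotation as R
from cell import manip, vision, workorder
def cal(n):
    c=vision.calibration(n); return c['mtx'],c['distortion'],np.array(c['eye']),R.from_euler('xyz',c['orientation']).as_matrix()
def rays(n,uv):
    K,D,e,M=cal(n)
    p=cv2.undistortPoints(np.array(uv,float).reshape(-1,1,2),K,D).reshape(-1,2)
    return e,(np.c_[p,np.ones(len(p))]@M.T)
def plane(n,uv,z):
    e,r=rays(n,uv); return e+r*((z-e[2])/r[:,2])[:,None]
def cloud(n,d,mask):
    v,u=np.nonzero(mask&(d>0)); e,r=rays(n,np.c_[u,v]); return np.c_[u,v],e+r*d[v,u][:,None]
def proj(n,X):
    K,D,e,M=cal(n); 
    Xc=(np.atleast_2d(X)-e)@M
    return cv2.projectPoints(Xc,np.zeros(3),np.zeros(3),K,D)[0].reshape(-1,2)
def pose(): 
    s=manip.read_state(); return s
E
python3 - <<'E'
from h import *
p=np.load('top0_p.npy'); d=np.load('top0_d.npy')
bgr=p[:,:,::-1]
a=cv2.resize(bgr[200:400,140:330],None,fx=4,fy=4,interpolation=cv2.INTER_CUBIC)[:600]
cv2.imwrite('pics/c1.png',bgr[195:345,140:340].repeat(4,0).repeat(4,1))
cv2.imwrite('pics/c2.png',bgr[200:300,420:520].repeat(5,0).repeat(5,1))
hsv=cv2.cvtColor(p,cv2.COLOR_RGB2HSV)
def rep(name,lo,hi,box):
    m=cv2.inRange(hsv,lo,hi)>0; b=np.zeros_like(m); x0,y0,x1,y1=box; b[y0:y1,x0:x1]=1; m&=b
    uv,P=cloud('top',d,m); print(name,len(uv),uv.mean(0),'P med',np.median(P,0).round(1),'zpct',np.percentile(P[:,2],[5,50,95]).round(1))
    print('  rect',cv2.minAreaRect(uv.astype(np.float32))); return m,uv,P
rep('green',(40,80,40),(85,255,255),(140,260,260,320))
rep('small',(40,80,40),(85,255,255),(130,330,220,400))
rep('yellow',(20,120,80),(35,255,255),(220,200,330,280))
rep('blue',(105,120,60),(130,255,255),(430,210,510,290))
E
```

```text
green 523 [179.79732314 287.98279159] P med [450.4 233.8  37.3] zpct [31.9 37.3 40.1]
  rect ((179.85638427734375, 287.94793701171875), (53.69024658203125, 9.887153625488281), 8.61564826965332)
small 354 [164.05649718 373.25423729] P med [289.9 268.8  11.5] zpct [-0.4 11.5 14.5]
  rect ((164.12942504882812, 373.3121643066406), (8.564476013183594, 42.41934585571289), 40.91438674926758)
yellow 241 [245.63900415 243.50207469] P med [531.7 106.8  48.3] zpct [45.5 48.3 51.1]
  rect ((245.65025329589844, 243.4768829345703), (25.773693084716797, 9.351518630981445), 81.25383758544922)
blue 401 [473.09975062 248.83291771] P med [ 509.7 -323.4   59. ] zpct [35.  59.  62.1]
  rect ((473.1528625488281, 248.88082885742188), (26.921106338500977, 15.907925605773926), 30.25643539428711)
```

View pics/c1.png

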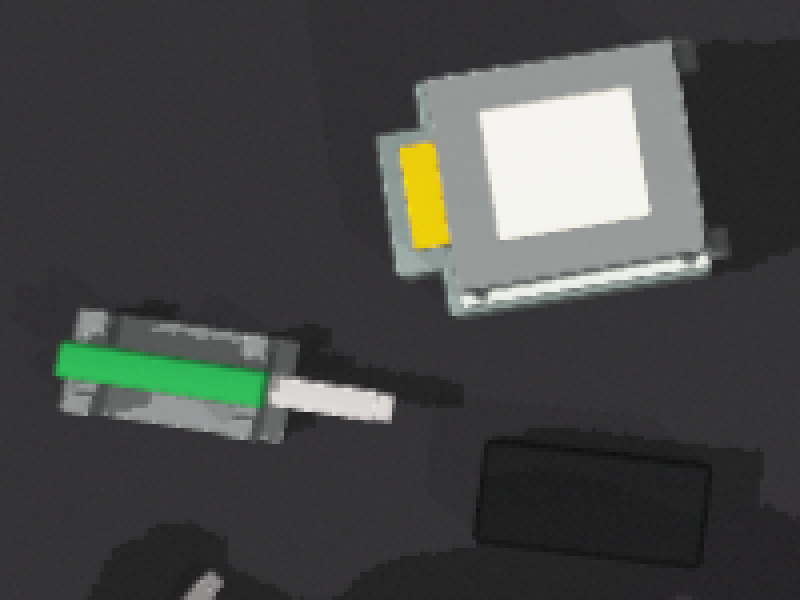

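View pics/c2.png

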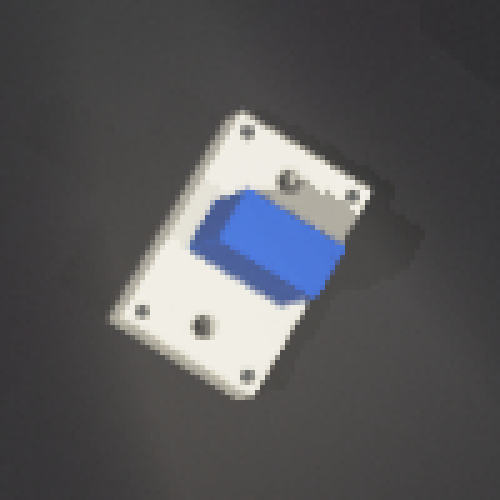

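The crop shows the green handle on the rest with its blade pointing right to about (238,296), and the yellow lip at (245,243). The head's plate has two holes, at about (478,236) and (460,265). Now the precise poses.

```bash
cat > meas.py <<'E'
from h import *
def rect(n,m,z,hsvname=None):
    uv=np.c_[np.nonzero(m)[1],np.nonzero(m)[0]]
    P=plane(n,uv,z)[:,:2]
    r=cv2.minAreaRect(P.astype(np.float32)); b=cv2.boxPoints(r)
    e=[b[1]-b[0],b[2]-b[1]]; e=max(e,key=np.linalg.norm)
    return np.array(r[0]).round(1),np.sort(r[1]).round(1),np.degrees(np.arctan2(e[1],e[0]))%180
def mask(p,lo,hi,box):
    hsv=cv2.cvtColor(p,cv2.COLOR_RGB2HSV); m=cv2.inRange(hsv,lo,hi)>0; b=np.zeros_like(m); x0,y0,x1,y1=box; b[y0:y1,x0:x1]=1; return m&b
E
python3 - <<'E'
from meas import *
p=np.load('top0_p.npy'); d=np.load('top0_d.npy')
_,Z=None,None
v,u=np.mgrid[0:480,0:640]; e,r=rays('top',np.c_[u.ravel(),v.ravel()]); Pw=(e+r*d.ravel()[:,None]).reshape(480,640,3); z=Pw[:,:,2]
g=mask(p,(40,80,40),(85,255,255),(140,260,260,320))
print('bench z',np.median(z[380:400,250:300]), np.median(z[170:200,300:400]))
print('handle',rect('top',g,38))
y=mask(p,(20,120,80),(35,255,255),(220,200,330,280)); print('lip',rect('top',y,48))
w=mask(p,(0,0,200),(180,40,255),(255,212,306,256)); print('white label',rect('top',w,74), np.median(z[w]))
c=np.zeros_like(w); c[195:285,215:330]=1
m=c&(z>66); print('cover',rect('top',m,74),m.sum())
b=mask(p,(105,120,60),(130,255,255),(430,210,510,290)); hsv=cv2.cvtColor(p,cv2.COLOR_RGB2HSV)
print('blue V',np.percentile(hsv[b][:,2],[5,25,50,75,95]))
bt=b&(hsv[:,:,2]>200); print('bluetop',rect('top',bt,60),np.median(z[bt]))
pl=mask(p,(0,0,150),(180,60,255),(430,210,510,290)); print('plate',rect('top',pl,20),np.median(z[pl]))
print('holes',plane('top',[(420+58,200+36),(420+40.5,200+65)],20).round(1))
bl=mask(p,(0,0,150),(180,40,255),(205,280,245,305)); print('blade',rect('top',bl,30),np.median(z[bl]))
# side
ps=np.load('side0_p.npy')
g=mask(ps,(40,80,40),(85,255,255),(255,190,300,235)); uv=np.argwhere(g)[:,::-1]; print('side handle',rect('side',g,36),uv.mean(0), 'topview proj', proj('side',[[450,233,30]]))
b=mask(ps,(105,120,60),(130,255,255),(290,310,350,360)); uv=np.argwhere(b)[:,::-1];print('side blue',uv.min(0),uv.max(0),uv.mean(0))
print(proj('side',[[509,-323,40]]))
cv2.imwrite('pics/s1.png',ps[180:280,190:360,::-1].repeat(4,0).repeat(4,1))
cv2.imwrite('pics/s2.png',ps[305:385,280:360,::-1].repeat(6,0).repeat(6,1))
E
```

```text
bench z -0.15785101811962932 -0.20423295477303327
handle (array([450.4, 233.3]), array([ 18.5, 101.3]), np.float32(80.01102))
lip (array([531.2, 107.3]), array([17.7, 49.5]), np.float32(8.300634))
white label (array([541.5,  39. ]), array([61.2, 70.8]), np.float32(98.23399)) 74.97416085362806
cover (array([531.4,  55.8]), array([158.4, 208.2]), np.float32(88.777985)) 3399
blue V [147.05 156.   218.   220.   221.  ]
bluetop (array([ 510.5, -327.5]), array([22.3, 42.3]), np.float32(56.44692)) 59.8145271572148
plate (array([ 510.7, -325.9]), array([ 63.5, 100.4]), np.float32(146.53174)) 19.6122188158472
holes [[ 538.9 -348.    20. ]
 [ 482.3 -309.5   20. ]]
blade (array([438.5, 160.6]), array([24.6, 71.2]), np.float32(65.23614)) 31.262738298516297
side handle (array([449.9, 224.5]), array([ 21.1, 127.2]), np.float32(80.89294)) [276.56375839 205.6442953 ] topview proj [[276.45884741 206.67437659]]
side blue [310 319] [331 352] [320.37956204 335.41605839]
[[318.87906886 333.81869248]]
```

View pics/s1.png

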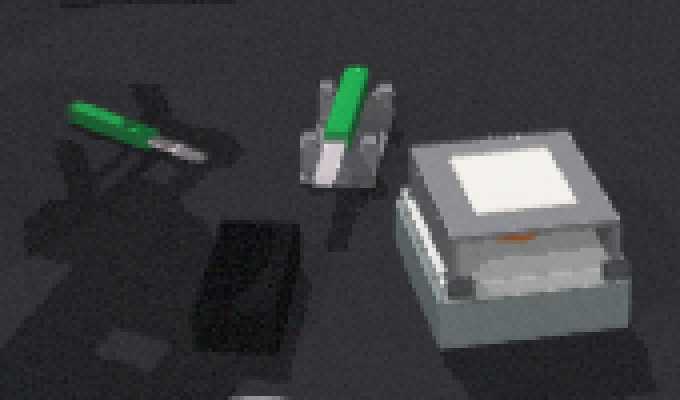

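Measured so far:
- **Handle:** centre (450,233), size 101 x 18.5, blade yaw −100°.
- **Cell:** yaw −81.75°. The seat comes out at (541,39) from the lip, and the label agrees.
- **Head:** (510.6,−327), x axis at 56.4°.

Sizes match the description. Now the moves.

```bash
cat > go.py <<'E'
from h import *
def go(x,y,z,yaw=None):
    s=manip.read_state(); P=s['eef_pos']; M=R.from_euler('xyz',s['eef_rot']).as_matrix()
    d=M.T@(np.array([x,y,z])-P); t=0
    if yaw is not None: t=-((yaw-np.degrees(s['eef_rot'][2])+180)%360-180)
    print('t',round(s['clock'],2),'pos',P.round(1),'rot',np.degrees(s['eef_rot']).round(2),'gap',round(s['finger_gap'],1),'F',s['wrist_force'].round(1))
    print('shift cm',(d/10).round(3),'turn',round(t,2))
E
python3 -c "
from go import *
go(450.4,233.3,150,80)"
```

```text
t 0.1 pos [241.  494.2 227. ] rot [-179.94   -0.    154.  ] gap 94.1 F [-0.1 -0.6  0.5]
shift cm [-30.256 -14.258   7.708] turn 74.0
```

Emit:
{"method": "carry_out", "body": {"deltas": [[[-3.02,-1.42,0],0,1],[[-3.02,-1.42,0],0,1],[[-3.02,-1.42,0],0,1],[[-3.02,-1.42,0],0,1],[[-3.02,-1.42,0],0,1],[[-3.02,-1.42,0],0,1],[[-3.02,-1.42,0],0,1],[[-3.02,-1.42,0],0,1],[[-3.02,-1.42,0],0,1],[[-3.02,-1.42,0],0,1],[[0,0,0.7],7,1],[[0,0,0.7],7,1],[[0,0,0.7],7,1],[[0,0,0.7],7,1],[[0,0,0.7],7,1],[[0,0,0.7],7,1],[[0,0,0.7],7,1],[[0,0,0.7],7,1],[[0,0,0.7],7,1],[[0,0,0.7],7,1]]}}

```text
clock: 1.77
eef_pos: [450.1, 234.2, 156.8]
eef_rot: [-3.141, 0.0, 1.46]
wrist_force: [-0.3, -0.3, 0.4]
finger_gap: 93.9
```

```bash
python3 -c "
from go import *
go(450.4,233.3,41,80)"
```

```text
t 1.77 pos [450.1 234.2 156.8] rot [-1.7997e+02  2.0000e-02  8.3650e+01] gap 93.9 F [-0.3 -0.3  0.4]
shift cm [-0.087  0.044 11.583] turn 3.65
```

Emit:
{"method": "carry_out", "body": {"deltas": [[[-0.09,0.04,0],3.65,1],[[0,0,2],0,1],[[0,0,2],0,1],[[0,0,2],0,1],[[0,0,2],0,1],[[0,0,2],0,1],[[0,0,1.65],0,1],[[0,0,0],0,1],[[0,0,0],0,1]]}}

```text
clock: 2.52
eef_pos: [450.3, 233.2, 40.7]
eef_rot: [-3.14, 0.001, 1.402]
wrist_force: [0.4, 0.5, 1.1]
finger_gap: 94.1
```

```bash
python3 -c "
from go import *
go(450.4,233.3,40,80)
p,d=vision.camera('top'); cv2.imwrite('pics/t2.png',p[195:345,100:300,::-1].repeat(4,0).repeat(4,1))
p,d=vision.camera('side'); cv2.imwrite('pics/s3.png',p[150:270,180:360,::-1].repeat(4,0).repeat(4,1))
"
```

```text
t 2.52 pos [450.3 233.2  40.7] rot [-1.7992e+02  5.0000e-02  8.0350e+01] gap 94.1 F [0.4 0.5 1.1]
shift cm [0.01  0.012 0.066] turn 0.35
```

View pics/t2.png

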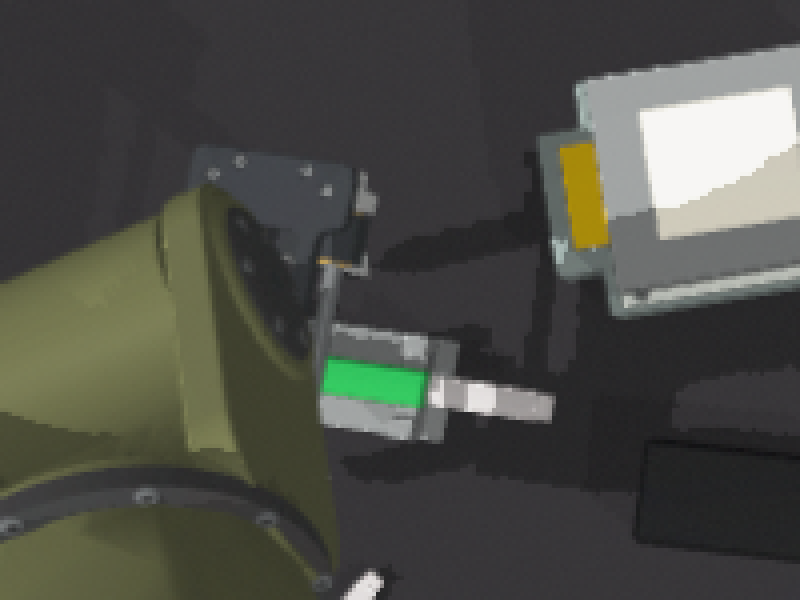

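View pics/s3.png

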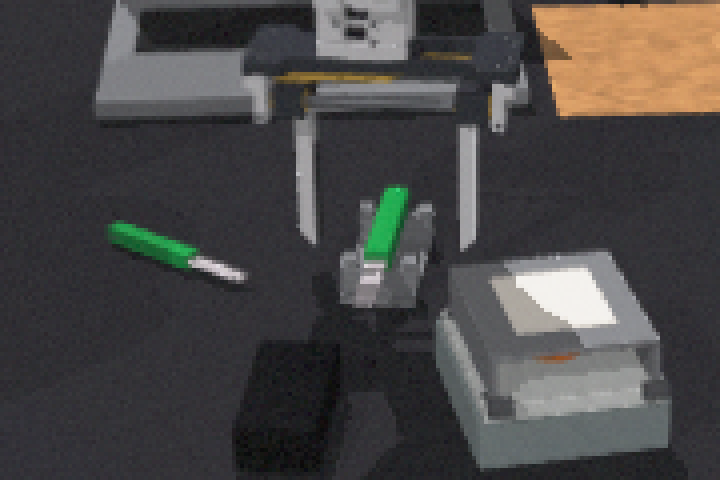

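The fingers straddle the handle with the jaw line across it, and nothing is touching. Closing.

Emit:
{"method": "carry_out", "body": {"deltas": [[[0,0,0.05],0.35,0],[[0,0,0],0,0],[[0,0,0],0,0],[[0,0,0],0,0],[[0,0,0],0,0],[[0,0,0],0,0],[[0,0,0],0,0],[[0,0,0],0,0],[[0,0,0],0,0],[[0,0,0],0,0]], "grip_force": 40}}

```text
clock: 3.45
eef_pos: [450.6, 233.4, 40.4]
eef_rot: [-3.142, 0.0, 1.396]
wrist_force: [-0.1, 0.2, -0.5]
finger_gap: 30.5
```

Emit:
{"method": "carry_out", "body": {"deltas": [[[0,0,0],0,0],[[0,0,0],0,0],[[0,0,0],0,0],[[0,0,0],0,0],[[0,0,0],0,0]]}}

```text
clock: 3.87
eef_pos: [450.6, 233.4, 40.4]
eef_rot: [-3.142, 0.0, 1.396]
wrist_force: [-0.1, 0.1, -0.0]
finger_gap: 17.6
```

Emit:
{"method": "carry_out", "body": {"deltas": [[[0,0,-1],0,0],[[0,0,-1.5],0,0],[[0,0,-1.5],0,0],[[0,0,-2],0,0],[[0,0,0],-6.1,0],[[0,0,0],-6.1,0],[[0,0,0],-6.05,0],[[0,0,0],0,0]]}}

```text
clock: 4.53
eef_pos: [450.7, 233.4, 101.2]
eef_rot: [3.141, -0.0, 1.72]
wrist_force: [-0.1, 0.6, -0.1]
finger_gap: 17.5
```

```bash
python3 -c "
from go import *
go(509.6,256.7,60,98.25)"
```

```text
t 4.53 pos [450.7 233.4 101.2] rot [ 1.7996e+02 -1.0000e-02  9.8540e+01] gap 17.5 F [-0.1  0.6 -0.1]
shift cm [1.429 6.171 4.127] turn 0.29
```

Emit:
{"method": "carry_out", "body": {"deltas": [[[0.48,2.06,0],0.25,0],[[0.48,2.06,0],0,0],[[0.48,2.06,0],0,0],[[0,0,2],0,0],[[0,0,2.1],0,0],[[0,0,0],0,0],[[0,0,0],0,0]]}}

```text
clock: 5.12
eef_pos: [509.3, 256.1, 59.3]
eef_rot: [-3.14, 0.001, 1.708]
wrist_force: [-0.7, 0.6, -0.0]
finger_gap: 17.5
```

```bash
python3 -c "
from go import *
go(509.6,256.7,60,98.25)
p,d=vision.camera('top'); np.save('t3p.npy',p);np.save('t3d.npy',d);cv2.imwrite('pics/t3.png',p[195:315,130:330,::-1].repeat(4,0).repeat(4,1))
p,d=vision.camera('side'); np.save('s4p.npy',p);np.save('s4d.npy',d);cv2.imwrite('pics/s4.png',p[150:270,200:380,::-1].repeat(4,0).repeat(4,1))
"
```

```text
t 5.12 pos [509.3 256.1  59.3] rot [-1.799e+02  3.000e-02  9.786e+01] gap 17.5 F [-0.7  0.6 -0. ]
shift cm [ 0.051  0.033 -0.068] turn -0.39
```

View pics/t3.png

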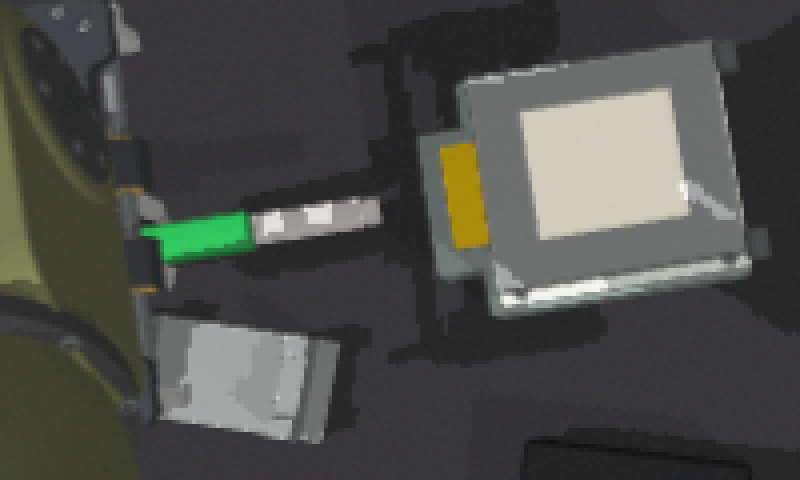

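View pics/s4.png

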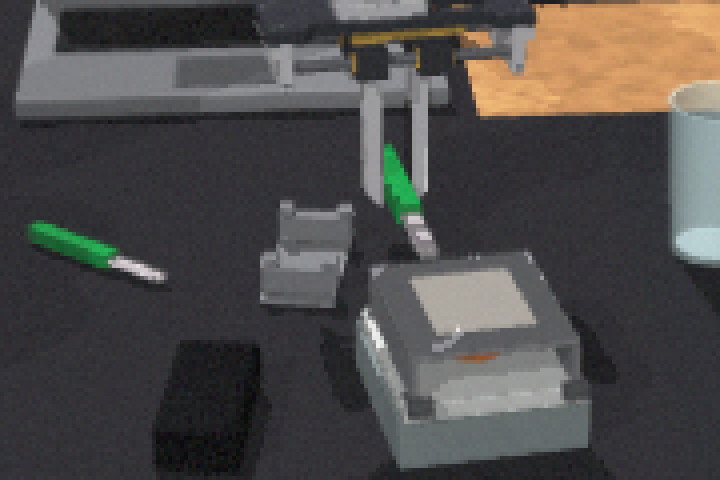

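```bash
python3 - <<'E'
from meas import *
p=np.load('t3p.npy');d=np.load('t3d.npy')
b=mask(p,(0,0,110),(180,50,255),(194,240,228,260))
uv,P=cloud('top',d,b)
o=np.array([541.2,39.0]); a=np.radians(-81.75); X=np.array([np.cos(a),np.sin(a)]);Y=np.array([-X[1],X[0]])
s=(P[:,:2]-o)@X; t=(P[:,:2]-o)@Y
k=P[:,2]>35
for lo in range(-180,-90,10):
    q=k&(s>lo)&(s<=lo+10)
    if q.sum(): print(lo,q.sum(),'y',t[q].mean().round(1),t[q].min().round(1),t[q].max().round(1),'z',np.median(P[q,2]).round(1))
print('tip s max',s[k].max())
print('tip px',(plane('top',[(225,247.5)],50)[:,:2]-o)@np.c_[X,Y])
g=mask(p,(40,80,40),(85,255,255),(160,240,200,270)); uv,P=cloud('top',d,g); s=(P[:,:2]-o)@X; t=(P[:,:2]-o)@Y
for lo in range(-180,-120,10):
    q=(s>lo)&(s<=lo+10)
    if q.sum(): print('h',lo,q.sum(),'y',t[q].mean().round(1),'z',np.median(P[q,2]).round(1))
# side tip
ps=np.load('s4p.npy');ds=np.load('s4d.npy'); b=mask(ps,(0,0,110),(180,60,255),(298,198,312,216)); uv,P=cloud('side',ds,b); print(uv.max(0)); 
s=(P[:,:2]-o)@X; t=(P[:,:2]-o)@Y; print(np.c_[s,t,P[:,2]][::6].round(1))
E
```

```text
-170 29 y -0.6 -6.8 6.0 z 50.1
-160 40 y -0.7 -6.9 6.3 z 50.5
-150 36 y -0.7 -7.5 5.7 z 50.7
-140 37 y -0.5 -7.6 6.1 z 50.4
-130 39 y -0.9 -7.8 5.7 z 50.4
-120 36 y -0.8 -6.9 5.1 z 50.2
-110 1 y 3.4 3.4 3.4 z 50.4
tip s max -109.46364848774965
tip px [[-108.34836338   -1.56108759]]
h -180 59 y -1.2 z 56.1
h -170 4 y -2.3 z 55.7
[308 213]
[[-211.3   14.7   44.9]
 [-167.9   -3.1   49.2]
 [-159.2   -2.3   50.4]
 [-152.4   -1.1   50.6]
 [-145.9    2.7   50.4]
 [-138.2    3.7   51.1]
 [-129.1    4.2   52.5]
 [-117.5   -6.3   53.6]
 [-114.3   -4.4   52.1]
 [-109.    -0.4   51.4]]
```

Blade is level at z≈49 with the tip at s=−109.5 on the midline. Lowering 10 mm and inserting 43 mm.

Emit:
{"method": "carry_out", "body": {"deltas": [[[0,0,0.5],-0.35,0],[[0,0,0.5],0,0],[[0,0,0],0,0],[[-1,0,0],0,0],[[-1,0,0],0,0],[[-1,0,0],0,0],[[-0.8,0,0],0,0],[[-0.5,0,0],0,0],[[0,0,0],0,0],[[0,0,0],0,0]]}}

```text
clock: 6.05
eef_pos: [516.2, 213.5, 49.6]
eef_rot: [3.141, -0.0, 1.716]
wrist_force: [0.1, -0.1, -0.2]
finger_gap: 17.8
```

```bash
python3 -c "
from go import *
a=np.radians(-81.75);X=np.array([np.cos(a),np.sin(a)])
go(*(np.array([541.2,39])+(-67-110)*X),49.5,98.25)
p,d=vision.camera('top'); cv2.imwrite('pics/t4.png',p[195:315,130:330,::-1].repeat(4,0).repeat(4,1))
"
```

```text
t 6.05 pos [516.2 213.5  49.6] rot [ 1.7999e+02 -1.0000e-02  9.8310e+01] gap 17.8 F [ 0.1 -0.1 -0.2]
shift cm [ 0.075 -0.025  0.007] turn 0.06
```

View pics/t4.png

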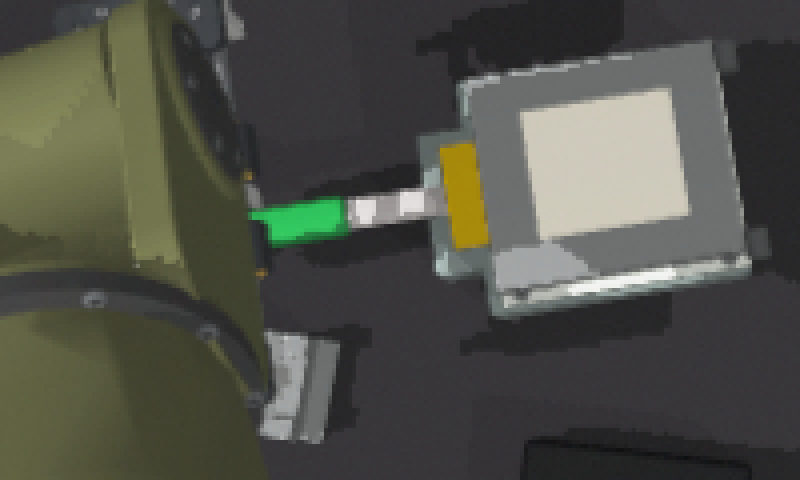

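The blade is under the yellow lip at about (240,245) with no contact force. Levering along the arc to about 0.6 rad.

Emit:
{"method": "carry_out", "body": {"deltas": [[[0,0,-0.36],0,0],[[-0.01,0,-0.65],0,0],[[-0.05,0,-0.65],0,0],[[-0.08,0,-0.65],0,0],[[-0.12,0,-0.65],0,0],[[-0.15,0,-0.64],0,0],[[-0.18,0,-0.63],0,0],[[-0.21,0,-0.62],0,0],[[-0.24,0,-0.61],0,0],[[-0.27,0,-0.6],0,0],[[-0.3,0,-0.58],0,0],[[-0.33,0,-0.57],0,0],[[-0.35,0,-0.55],0,0],[[0,0,0],0,0]]}}

```text
clock: 7.27
eef_pos: [519.8, 190.6, 128.3]
eef_rot: [3.14, -0.0, 1.716]
wrist_force: [-0.3, -0.3, -0.6]
finger_gap: 17.6
```

```bash
python3 -c "
from go import *
go(500,200,120,98.25)
p,d=vision.camera('side'); cv2.imwrite('pics/s5.png',p[130:270,200:400,::-1].repeat(4,0).repeat(4,1))
"
```

```text
t 7.27 pos [519.8 190.6 128.3] rot [179.92  -0.    98.32] gap 17.6 F [-0.3 -0.3 -0.6]
shift cm [ 1.22  -1.826  0.823] turn 0.07
```

View pics/s5.png

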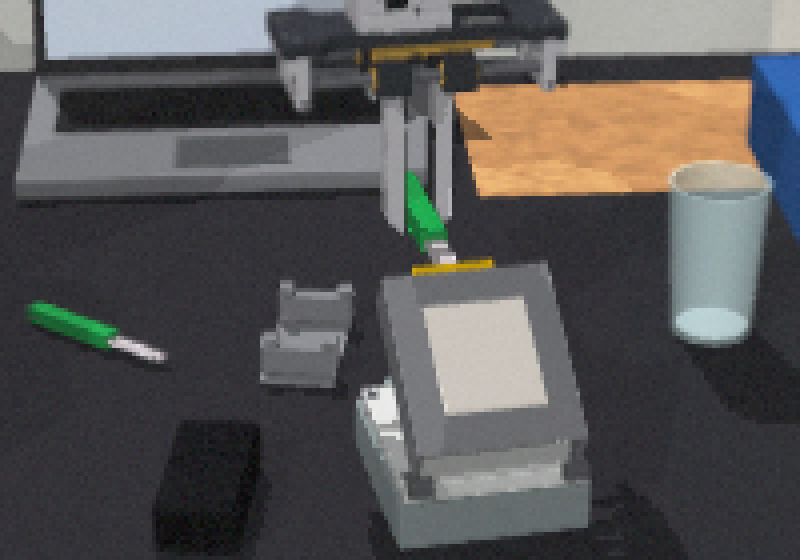

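Emit:
{"method": "carry_out", "body": {"deltas": [[[-0.38,0,-0.53],0,0],[[-0.41,0,-0.51],0,0],[[-0.43,0,-0.49],0,0],[[-0.46,0,-0.47],0,0],[[-0.48,0,-0.44],0,0],[[-0.5,0,-0.42],0,0],[[-0.52,0,-0.39],0,0],[[-0.55,0,-0.37],0,0],[[-0.56,0,-0.34],0,0],[[-0.58,0,-0.31],0,0],[[-0.59,0,-0.28],0,0],[[-0.6,0,-0.26],0,0],[[-0.62,0,-0.22],0,0],[[-0.63,0,-0.19],0,0],[[-0.64,0,-0.15],0,0],[[-0.64,0,-0.12],0,0],[[-0.65,0,-0.08],0,0],[[-0.65,0,-0.05],0,0],[[-0.65,0,0],0,0],[[-0.65,0,0],0,0]]}}

```text
clock: 8.98
eef_pos: [535.6, 79.7, 183.2]
eef_rot: [-3.141, -0.0, 1.717]
wrist_force: [0.8, -0.3, 0.1]
finger_gap: 17.7
```

```bash
python3 -c "
from go import *
go(500,200,120,98.25)
p,d=vision.camera('side'); cv2.imwrite('pics/s6.png',p[100:300,200:400,::-1].repeat(3,0).repeat(3,1))
"
```

```text
t 8.98 pos [535.6  79.7 183.2] rot [-179.99   -0.     98.35] gap 17.7 F [ 0.8 -0.3  0.1]
shift cm [12.417 -1.78   6.319] turn 0.1
```

View pics/s6.png

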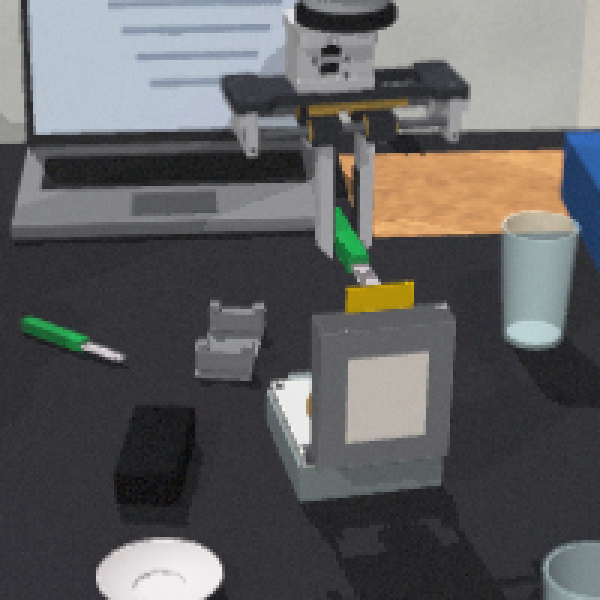

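The cover is at or just past vertical, with the yellow lip at about (327,199). Pushing a little more, slightly downward along the arc, then letting it fall.

Emit:
{"method": "carry_out", "body": {"deltas": [[[-0.65,0,0.03],0,0],[[-0.65,0,0.05],0,0],[[-0.65,0,0.1],0,0],[[-0.6,0,0.1],0,0],[[0,0,0],0,0],[[0,0,0],0,0],[[0,0,0],0,0],[[0,0,0],0,0]]}}

```text
clock: 9.7
eef_pos: [539.3, 55.4, 180.5]
eef_rot: [3.141, -0.0, 1.717]
wrist_force: [0.1, -0.8, 0.2]
finger_gap: 17.5
```

```bash
python3 -c "
from go import *
go(510,256,180,98.25)
p,d=vision.camera('side'); cv2.imwrite('pics/s7.png',p[100:300,200:400,::-1].repeat(3,0).repeat(3,1))
"
```

```text
t 9.7 pos [539.3  55.4 180.5] rot [179.99  -0.    98.36] gap 17.5 F [ 0.1 -0.8  0.2]
shift cm [20.273  0.022  0.05 ] turn 0.11
```

View pics/s7.png

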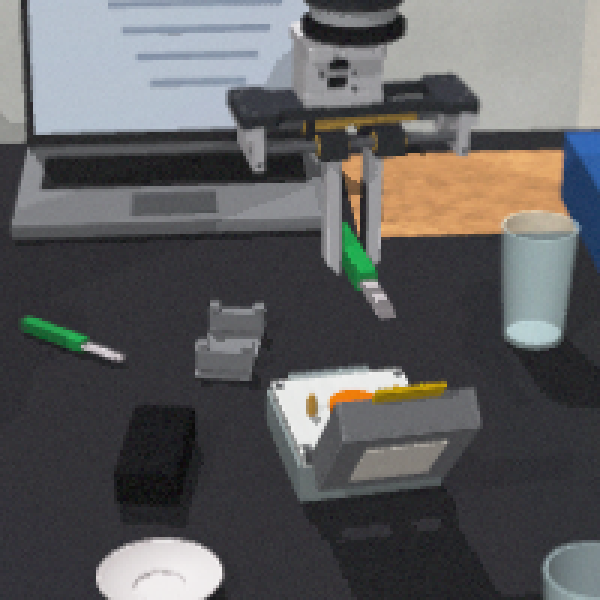

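The cover fell fully back: the seat, orange seal and dowel are visible and the lip is at about (337,231). Next I'll lay the tool down at about (540,350), which is in the clear zone.

```bash
python3 -c "
from go import *
go(540,350,120,98.25)"
```

```text
t 9.75 pos [539.2  55.4 180.5] rot [180.    -0.    98.37] gap 17.6 F [-0.2  0.2  0.2]
shift cm [29.133  4.361  6.048] turn 0.12
```

Emit:
{"method": "carry_out", "body": {"deltas": [[[1,0,0],0,0],[[2,0.3,0],0,0],[[2.9,0.45,0],0,0],[[2.9,0.45,0],0,0],[[2.9,0.45,0],0,0],[[2.9,0.45,0],0,0],[[2.9,0.45,0],0,0],[[2.9,0.45,1],0,0],[[2.9,0.45,1],0,0],[[2.9,0.45,1],0,0],[[2.9,0.4,1],0,0],[[0,0,2],0,0],[[0,0,2],0,0],[[0,0,2],0,0],[[0,0,2],0,0],[[0,0,2],0,0],[[0,0,0],0,0]]}}

```text
clock: 11.17
eef_pos: [537.3, 349.1, 36.4]
eef_rot: [-3.136, 0.002, 1.717]
wrist_force: [0.2, -0.3, -0.9]
finger_gap: 17.8
```

```bash
python3 -c "
from go import *
go(540,350,23.5,98.25)"
```

```text
t 11.17 pos [537.3 349.1  36.4] rot [-1.7967e+02  1.3000e-01  9.8380e+01] gap 17.8 F [ 0.2 -0.3 -0.9]
shift cm [0.05  0.284 1.285] turn 0.13
```

Emit:
{"method": "carry_out", "body": {"deltas": [[[0,0,0.3],0,0],[[0,0,0],0,0],[[0,0,0],0,0],[[0,0,0],0,0]]}}

```text
clock: 11.5
eef_pos: [540.0, 349.7, 38.8]
eef_rot: [3.14, -0.001, 1.717]
wrist_force: [-0.3, 0.1, -1.0]
finger_gap: 17.8
```

```bash
python3 -c "
from go import *
go(540,350,23.5,98.25)"
```

```text
t 11.5 pos [540.  349.7  38.8] rot [ 1.799e+02 -4.000e-02  9.835e+01] gap 17.8 F [-0.3  0.1 -1. ]
shift cm [2.700e-02 1.000e-03 1.526e+00] turn 0.1
```

Emit:
{"method": "carry_out", "body": {"deltas": [[[0,0,0.4],0,0],[[0,0,0.4],0,0],[[0,0,0.4],0,0],[[0,0,0.2],0,0],[[0,0,0],0,0],[[0,0,0],0,0],[[0,0,0],0,0]]}}

```text
clock: 12.08
eef_pos: [539.6, 349.4, 23.5]
eef_rot: [3.141, -0.0, 1.717]
wrist_force: [0.8, -0.1, -0.0]
finger_gap: 17.5
```

Emit:
{"method": "carry_out", "body": {"deltas": [[[0,0,0],0,0.5],[[0,0,0],0,0.5],[[0,0,0],0,0.5],[[0,0,0],0,0.5],[[0,0,0],0,0.5],[[0,0,0],0,0.5],[[0,0,-0.5],0,0.5],[[0,0,-1],0,0.5],[[0,0,-2],0,0.5],[[0,0,-3],0,0.5],[[0,0,-3],0,0.5],[[0,0,-3],0,0.5],[[0,0,-3],0,0.5],[[0,0,-3],0,0.5],[[0,0,0],0,0.5]]}}

```text
clock: 13.33
eef_pos: [541.0, 350.2, 216.4]
eef_rot: [3.132, -0.004, 1.717]
wrist_force: [0.8, 0.0, -0.1]
finger_gap: 47.1
```

```bash
python3 -c "
from go import *
go(510.6,-327,180,56.4)
p,d=vision.camera('side'); np.save('s8p.npy',p);np.save('s8d.npy',d);cv2.imwrite('pics/s8.png',p[120:370,180:400,::-1].repeat(2,0).repeat(2,1))
p,d=vision.camera('top'); np.save('t8p.npy',p);np.save('t8d.npy',d);cv2.imwrite('pics/t8.png',p)
cv2.imwrite('pics/t8.png',p[150:330,80:340,::-1].repeat(3,0).repeat(3,1))
"
```

```text
t 13.33 pos [541.  350.2 216.4] rot [179.45  -0.21  98.35] gap 47.1 F [ 0.8  0.  -0.1]
shift cm [-66.571 -12.877   3.269] turn 41.95
```

View pics/t8.png

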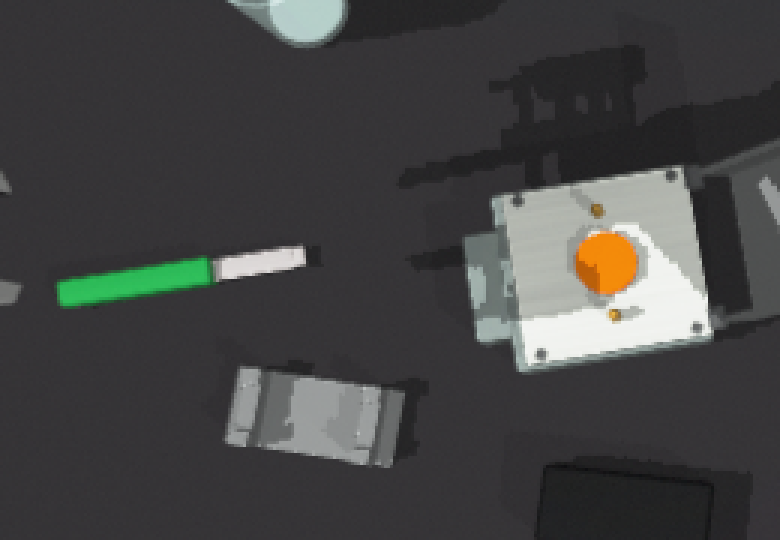

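View pics/s8.png

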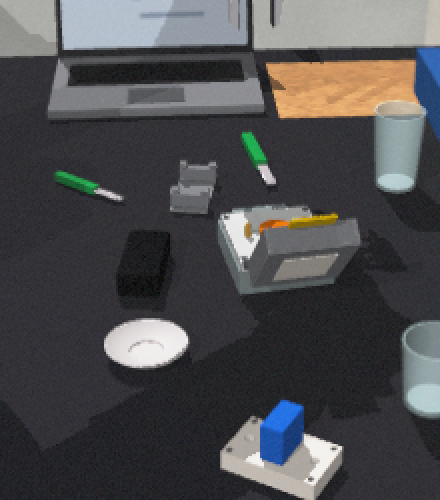

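The tool is lying flat with the handle at about (125,244) and the cell is open. The dowels are at about (279,220) and (285,255), with the orange disc at about (282,238). Measuring the seat directly.

```bash
python3 - <<'E'
from meas import *
p=np.load('t8p.npy');d=np.load('t8d.npy')
hsv=cv2.cvtColor(p,cv2.COLOR_RGB2HSV)
cv2.imwrite('pics/c8.png',p[205:270,240:325,::-1].repeat(9,0).repeat(9,1))
o=mask(p,(3,180,150),(18,255,255),(260,215,310,265)); uv=np.argwhere(o)[:,::-1]; (c,r)=cv2.minEnclosingCircle(uv.astype(np.float32)); print('disc',c,r,plane('top',[c],52).round(1),uv.mean(0),plane('top',[uv.mean(0)],52).round(1))
for box in [(272,212,288,228),(277,246,293,262)]:
    m=mask(p,(8,80,80),(28,255,255),box); uv,P=cloud('top',d,m); print(len(uv),uv.mean(0),plane('top',[uv.mean(0)],62).round(1),np.median(P[:,2]))
# white top of lower half
w=mask(p,(0,0,110),(180,60,255),(240,200,325,280)); v,u=np.mgrid[0:480,0:640]; e,r=rays('top',np.c_[u.ravel(),v.ravel()]); z=(e+r*d.ravel()[:,None]).reshape(480,640,3)[:,:,2]
t=(z>40)&(z<48); b=np.zeros_like(t); b[205:280,250:316]=1; t&=b; t=cv2.morphologyEx(t.astype(np.uint8),cv2.MORPH_OPEN,np.ones((5,5)))>0
print('top',rect('top',t,44),t.sum())
# screws at corners
E
```

```text
disc (281.5, 237.5) 10.12432861328125 [[540.5  38.8  52. ]] [281.55520505 237.1955836 ] [[541.1  38.7  52. ]]
18 [279.16666667 221.16666667] [[570.3  42.2  62. ]] 57.598870666255834
33 [282.93939394 249.84848485] [[515.8  35.9  62. ]] 53.47245974991779
top (array([540.8,  38.6]), array([109.8, 119.8]), np.float32(98.390205)) 2970
```

View pics/c8.png

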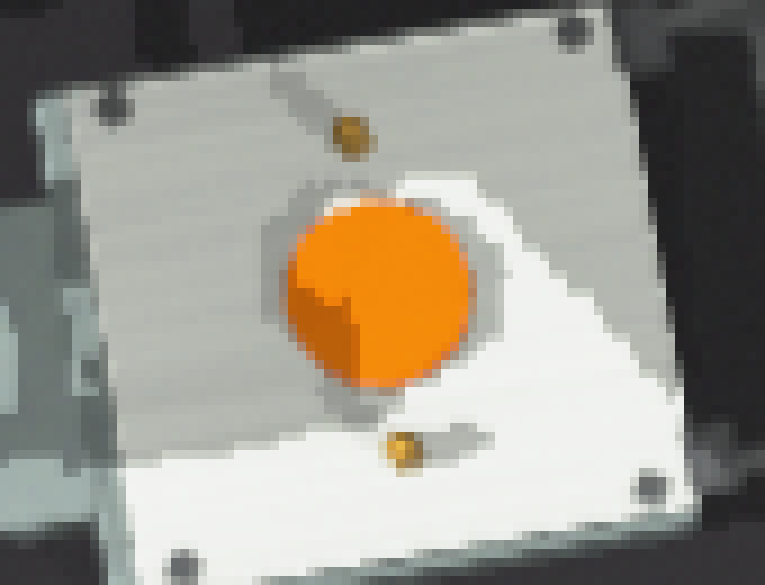

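Disc and top-plate rectangle agree: seat (540.8,38.7), yaw −81.6° from an exact 119.8 x 109.8 fit. Next, the head.

Emit:
{"method": "carry_out", "body": {"deltas": [[[-1.5,-0.3,0],0,0.5],[[-2.5,-0.5,0],0,0.5],[[-3.5,-0.68,0],0,0.5],[[-3.5,-0.68,0],0,0.5],[[-3.5,-0.68,0],0,0.5],[[-3.5,-0.68,0],0,0.5],[[-3.5,-0.68,0],0,0.5],[[-3.5,-0.68,0],0,0.5],[[-3.5,-0.68,0],0,0.5],[[-3.5,-0.68,0],0,0.5],[[-3.5,-0.68,0],0,0.5],[[-3.5,-0.68,0],0,0.5],[[-3.5,-0.68,0],0,0.5],[[-3.5,-0.68,0],0,0.5],[[-3.5,-0.68,0],0,0.5],[[-3.5,-0.68,0],0,0.5],[[-3.5,-0.68,0],0,0.5],[[-3.5,-0.68,0],0,0.5],[[-3.5,-0.68,0],0,0.5],[[-3,-0.58,0],0,0.5]]}}

```text
clock: 15.1
eef_pos: [507.1, -329.4, 207.2]
eef_rot: [-3.14, -0.001, 1.716]
wrist_force: [0.3, -0.0, -0.5]
finger_gap: 47.0
```

Emit:
{"method": "carry_out", "body": {"deltas": [[[0,0,1],7,0.5],[[0,0,1],7,0.5],[[0,0,1],7,0.5],[[0,0,1],7,0.5],[[0,0,1],7,0.5],[[0,0,1],6.9,0.5],[[0,0,0],0,0.5],[[0,0,0],0,0.5],[[0,0,0],0,0.5]]}}

```text
clock: 15.85
eef_pos: [508.1, -327.4, 148.6]
eef_rot: [-3.141, -0.0, 0.989]
wrist_force: [-0.5, 0.2, -0.4]
finger_gap: 46.8
```

```bash
python3 -c "
from go import *
go(510.5,-327.6,47,56.4)"
```

```text
t 15.85 pos [ 508.1 -327.4  148.6] rot [-179.99   -0.     56.69] gap 46.8 F [-0.5  0.2 -0.4]
shift cm [ 0.115  0.216 10.16 ] turn 0.29
```

Emit:
{"method": "carry_out", "body": {"deltas": [[[0.11,0.22,0.5],0.3,0.5],[[0,0,1.5],0,0.5],[[0,0,2],0,0.5],[[0,0,2],0,0.5],[[0,0,1.5],0,0.5],[[0,0,1],0,0.5],[[0,0,0.7],0,0.5],[[0,0,0.4],0,0.5],[[0,0,0.2],0,0.5],[[0,0,0],0,0.5],[[0,0,0],0,0.5],[[0,0,0],0,0.5]]}}

```text
clock: 16.85
eef_pos: [510.8, -327.9, 51.2]
eef_rot: [3.14, 0.0, 0.98]
wrist_force: [0.2, 0.2, 0.5]
finger_gap: 47.1
```

```bash
python3 -c "
from go import *
go(510.5,-327.6,45.5,56.4)
p,d=vision.camera('side'); cv2.imwrite('pics/s9.png',p[240:390,250:390,::-1].repeat(4,0).repeat(4,1))"
```

```text
t 16.85 pos [ 510.8 -327.9   51.2] rot [179.94   0.    56.16] gap 47.1 F [0.2 0.2 0.5]
shift cm [ 0.006 -0.044  0.567] turn -0.24
```

View pics/s9.png

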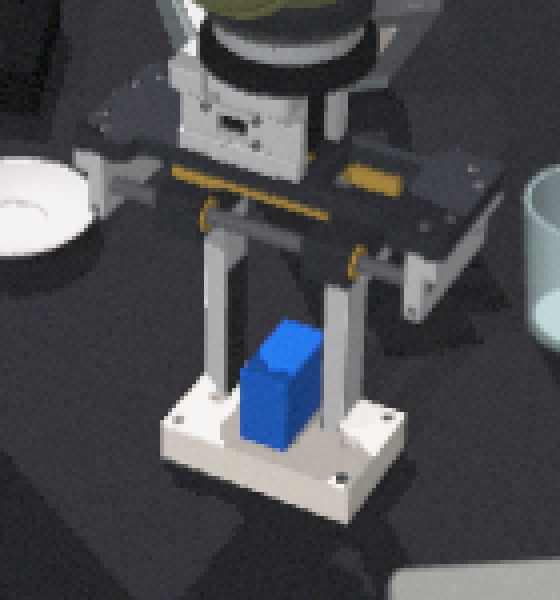

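The fingers straddle the blue block symmetrically. Lowering 5 mm and gripping.

Emit:
{"method": "carry_out", "body": {"deltas": [[[0,0,0.25],0,0.5],[[0,0,0.25],0,0.5],[[0,0,0],0,0],[[0,0,0],0,0],[[0,0,0],0,0],[[0,0,0],0,0],[[0,0,0],0,0],[[0,0,0],0,0],[[0,0,0],0,0],[[0,0,0],0,0]], "grip_force": 50}}

```text
clock: 17.73
eef_pos: [510.6, -327.8, 45.5]
eef_rot: [3.141, 0.0, 0.98]
wrist_force: [1.2, -0.7, -0.1]
finger_gap: 23.6
```

```bash
python3 -c "
from go import *
go(510.5,-327.6,45.5,56.4)"
```

```text
t 17.73 pos [ 510.6 -327.8   45.5] rot [179.98   0.    56.15] gap 23.6 F [ 1.2 -0.7 -0.1]
shift cm [ 0.007 -0.021  0.003] turn -0.25
```

Emit:
{"method": "carry_out", "body": {"deltas": [[[0,0,-0.5],0,0],[[0,0,-1],0,0],[[0,0,-2],0,0],[[0,0,-2.5],0,0],[[0,0,-3],-6,0],[[0,0,-3],-6,0],[[0,0,-2.5],-6,0],[[0,0,-1.5],-6,0],[[0,0,-1],-6,0],[[0,0,0],-6,0],[[0,0,0],-6.15,0],[[0,0,0],0,0]]}}

```text
clock: 18.73
eef_pos: [510.4, -327.6, 216.4]
eef_rot: [3.141, 0.0, 1.721]
wrist_force: [-0.1, -0.0, -2.8]
finger_gap: 24.0
```

```bash
python3 -c "
from go import *
go(540.8,38.7,215,98.3)"
```

```text
t 18.73 pos [ 510.4 -327.6  216.4] rot [1.7998e+02 2.0000e-02 9.8600e+01] gap 24.0 F [-0.1 -0.  -2.8]
shift cm [35.763  8.478  0.126] turn 0.3
```

Emit:
{"method": "carry_out", "body": {"deltas": [[[1,0.25,0],0.3,0],[[2.5,0.6,0],0,0],[[3,0.7,0],0,0],[[3,0.7,0],0,0],[[3,0.7,0],0,0],[[3,0.7,0],0,0],[[3,0.7,0],0,0],[[3,0.7,0],0,0],[[3,0.7,0],0,0],[[3,0.7,0],0,0],[[3,0.7,0],0,0],[[2.5,0.6,0],0,0],[[1.5,0.4,0],0,0],[[1,0.25,0],0,0],[[0.26,0.08,0],0,0],[[0,0,0],0,0],[[0,0,0],0,0],[[0,0,0],0,0]]}}

```text
clock: 20.23
eef_pos: [544.6, 37.3, 215.5]
eef_rot: [-3.142, 0.0, 1.709]
wrist_force: [-0.7, 0.2, -2.8]
finger_gap: 23.6
```

```bash
python3 -c "
from go import *
go(540.8,38.7,120,98.3)"
```

```text
t 20.23 pos [544.6  37.3 215.5] rot [-1.7999e+02  1.0000e-02  9.7900e+01] gap 23.6 F [-0.7  0.2 -2.8]
shift cm [ 0.191 -0.36   9.547] turn -0.4
```

Emit:
{"method": "carry_out", "body": {"deltas": [[[0.19,-0.36,0.5],-0.4,0],[[0,0,1],0,0],[[0,0,1.5],0,0],[[0,0,1.5],0,0],[[0,0,1.5],0,0],[[0,0,1.5],0,0],[[0,0,1.2],0,0],[[0,0,0.8],0,0],[[0,0,0.4],0,0],[[0,0,0.2],0,0],[[0,0,0],0,0],[[0,0,0],0,0],[[0,0,0],0,0]]}}

```text
clock: 21.32
eef_pos: [541.2, 39.6, 115.0]
eef_rot: [3.141, 0.0, 1.717]
wrist_force: [-0.7, -0.6, -2.0]
finger_gap: 23.5
```

```bash
python3 -c "
from go import *
go(540.8,38.7,105,98.3)
p,d=vision.camera('side'); np.save('s10p.npy',p);np.save('s10d.npy',d);cv2.imwrite('pics/s10.png',p[150:290,240:380,::-1].repeat(4,0).repeat(4,1))
p,d=vision.camera('top'); np.save('t10p.npy',p);np.save('t10d.npy',d);cv2.imwrite('pics/t10.png',p[180:300,200:360,::-1].repeat(5,0).repeat(5,1))"
```

```text
t 21.32 pos [541.2  39.6 115. ] rot [1.7994e+02 1.0000e-02 9.8400e+01] gap 23.5 F [-0.7 -0.6 -2. ]
shift cm [-0.081 -0.049  1.003] turn 0.1
```

View pics/s10.png

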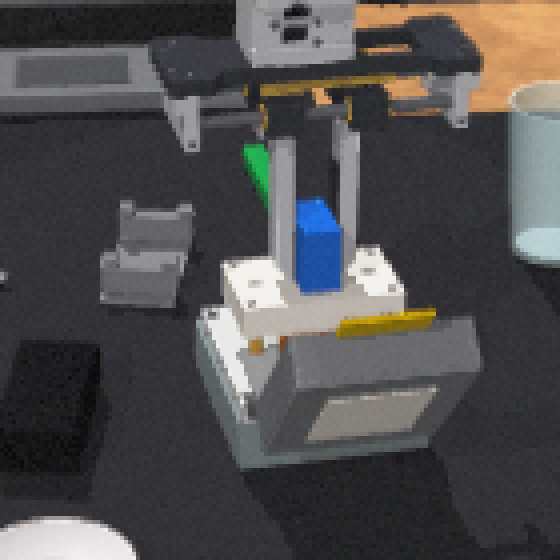

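View pics/t10.png

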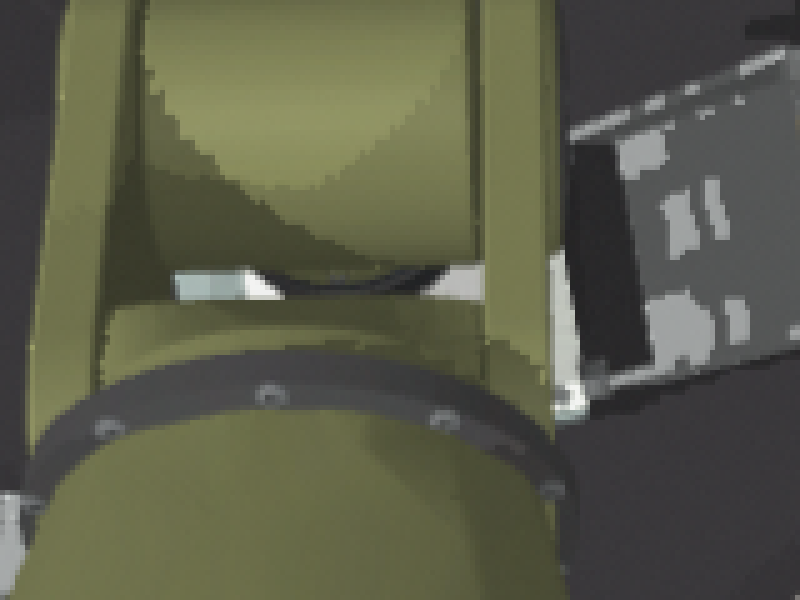

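```bash
python3 - <<'E'
from meas import *
p=np.load('s10p.npy');d=np.load('s10d.npy'); z=115-45.5
H=plane('side',[(240+256/4,150+283/4),(240+368/4,150+270/4)],z+20); print(H.round(1),H.mean(0).round(1), np.linalg.norm(H[0]-H[1]))
w=mask(p,(0,0,100),(180,60,255),(290,205,345,240)); uv,P=cloud('side',d,w); k=abs(P[:,2]-(z+20))<4; print('ztop',np.median(P[k,2]),k.sum())
q=P[k]; r=cv2.minAreaRect(q[:,:2].astype(np.float32)); print(r)
b=mask(p,(105,120,60),(130,255,255),(305,195,335,226)); uv,P=cloud('side',d,b); k=P[:,2]>z+57; print('blue',P[k].mean(0).round(1),k.sum(),P[:,2].max(), P[:,0].min(),P[:,0].max())
# same for dowels/seat in s8
p8=np.load('s8p.npy');d8=np.load('s8d.npy'); m=mask(p8,(8,80,80),(28,255,255),(295,220,312,250)); uv,P=cloud('side',d8,m); print('dowel s8',uv.mean(0),P[P[:,2]>50].mean(0),P[:,2].max()); print('exp left dowel',np.array([540.8,38.7])-34*np.array([.989,.146]))
cv2.imwrite('pics/s8c.png',p8[205:285,280:370,::-1].repeat(6,0).repeat(6,1))
E
```

```text
[[508.8  32.   89.5]
 [575.9  43.6  89.5]] [542.4  37.8  89.5] 68.07840625797306
ztop 89.28808409809426 396
((542.0515747070312, 36.186222076416016), (97.17183685302734, 64.92626190185547), 8.94706916809082)
blue [542.1  33.7 129.4] 84 132.4962225284055 530.9556191422478 580.2936144924304
dowel s8 [305.67567568 234.45945946] [512.42098082  22.06728746  60.27425477] 132.18038501700994
exp left dowel [507.174  33.736]
```

View pics/s8c.png

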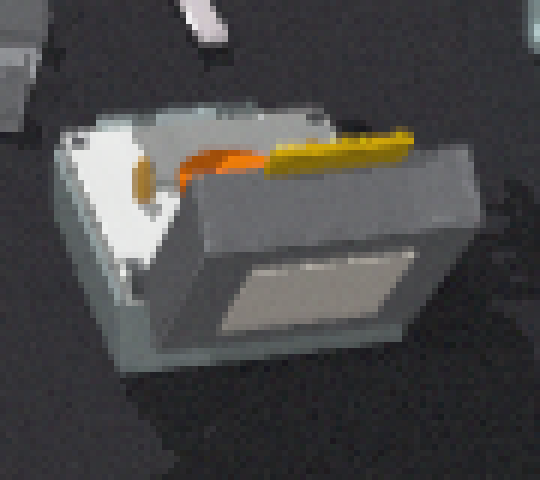

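```bash
python3 - <<'E'
from meas import *
print(plane('side',[(280+143/6,205+158/6)],62).round(1), 'exp 507.2 33.7')
print(plane('side',[(280+230/6,205+150/6)],52).round(1),'disc far edge mid exp y',38.7+20)
E
```

```text
[[508.3  31.   62. ]] exp 507.2 33.7
[[544.9  53.3  52. ]] disc far edge mid exp y 58.7
```

Head and dowels agree within about 1–2 mm in the side view, which is inside the bevel and taper capture. Descending slowly while watching force.

Emit:
{"method": "carry_out", "body": {"deltas": [[[-0.08,-0.05,0.2],0.1,0],[[0,0,0.2],0,0],[[0,0,0.2],0,0],[[0,0,0.2],0,0],[[0,0,0.2],0,0],[[0,0,0.2],0,0],[[0,0,0],0,0],[[0,0,0],0,0]]}}

```text
clock: 22.08
eef_pos: [540.4, 38.7, 102.3]
eef_rot: [-3.141, -0.0, 1.716]
wrist_force: [-1.0, -0.4, -1.9]
finger_gap: 23.8
```

```bash
python3 -c "
from go import *
go(540.8,38.7,89.5,98.3); print(manip.read_state()['moment'])"
```

```text
t 22.08 pos [540.4  38.7 102.3] rot [-179.99   -0.     98.3 ] gap 23.8 F [-1.  -0.4 -1.9]
shift cm [-0.008  0.035  1.281] turn 0.0
[-0.02999835  0.0567411  -0.03332744]
```

No contact force at 5 mm past the dowel tips, so the holes are on. Continuing.

Emit:
{"method": "carry_out", "body": {"deltas": [[[0,0,0.2],0,0],[[0,0,0.2],0,0],[[0,0,0.2],0,0],[[0,0,0.1],0,0],[[0,0,0],0,0],[[0,0,0],0,0]]}}

```text
clock: 22.58
eef_pos: [540.6, 38.7, 95.7]
eef_rot: [3.141, 0.0, 1.716]
wrist_force: [-2.1, 0.4, 3.0]
finger_gap: 23.9
```

```bash
python3 -c "
from go import *
go(540.8,38.7,89.5,98.3); print(manip.read_state()['moment'])"
```

```text
t 22.58 pos [540.6  38.7  95.7] rot [179.99   0.    98.3 ] gap 23.9 F [-2.1  0.4  3. ]
shift cm [-0.007  0.021  0.618] turn -0.0
[-0.05566206  0.4090317   0.0012397 ]
```

Emit:
{"method": "carry_out", "body": {"deltas": [[[0,-0.04,0.15],0,0],[[0,0,0.15],0,0],[[0,0,0.15],0,0],[[0,0,0.1],0,0],[[0,0,0],0,0],[[0,0,0],0,0]], "grip_force": 60}}

```text
clock: 23.08
eef_pos: [540.5, 38.7, 90.3]
eef_rot: [3.14, 0.0, 1.716]
wrist_force: [-0.6, 0.9, 7.1]
finger_gap: 23.6
```

```bash
python3 -c "
from go import *
go(540.8,38.7,89.5,98.3); print(manip.read_state()['moment'])"
```

```text
t 23.08 pos [540.5  38.7  90.3] rot [1.7993e+02 1.0000e-02 9.8300e+01] gap 23.6 F [-0.6  0.9  7.1]
shift cm [-0.004  0.029  0.085] turn -0.0
[-0.01275317  0.18665036  0.00164282]
```

Emit:
{"method": "carry_out", "body": {"deltas": [[[0,0,0.06],0,0],[[0,0,0.05],0,0],[[0,0,0],0,0],[[0,0,0],0,0],[[0,0,0],0,0]]}}

```text
clock: 23.5
eef_pos: [540.5, 38.7, 89.5]
eef_rot: [3.14, 0.0, 1.716]
wrist_force: [-1.4, 1.1, 10.0]
finger_gap: 23.8
```

```bash
python3 -c "
from go import *
go(540.8,38.7,89.5,98.3); print(manip.read_state()['moment'])"
```

```text
t 23.5 pos [540.5  38.7  89.5] rot [1.7992e+02 1.0000e-02 9.8300e+01] gap 23.8 F [-1.4  1.1 10. ]
shift cm [-0.006  0.027  0.002] turn -0.0
[0.04490794 0.47841452 0.03424918]
```

Force is about 12 N including the head's weight, so it is at or near flush. One more small push should show the hard stop.

Emit:
{"method": "carry_out", "body": {"deltas": [[[0,0,0.05],0,0],[[0,0,0.05],0,0],[[0,0,0],0,0],[[0,0,0],0,0],[[0,0,0],0,0]]}}

```text
clock: 23.92
eef_pos: [540.6, 38.7, 89.5]
eef_rot: [3.14, 0.0, 1.716]
wrist_force: [-6.2, 0.2, 21.9]
finger_gap: 23.7
```

```bash
python3 - <<'E'
from meas import *
from go import go
go(540.8,38.7,89.5,98.3); print(manip.read_state()['moment'])
p,d=vision.camera('side'); cv2.imwrite('pics/s11.png',p[150:290,240:380,::-1].repeat(4,0).repeat(4,1))
w=mask(p,(0,0,100),(180,60,255),(285,210,345,250)); uv,P=cloud('side',d,w); k=(P[:,2]>55)&(P[:,2]<70); print('plate top z',np.percentile(P[k,2],[10,50,90]),k.sum())
p,d=vision.camera('top'); cv2.imwrite('pics/t11.png',p[:,:,::-1])
E
```

```text
t 23.92 pos [540.6  38.7  89.5] rot [1.7991e+02 1.0000e-02 9.8300e+01] gap 23.7 F [-6.2  0.2 21.9]
shift cm [-0.003  0.025 -0.003] turn -0.0
[1.96306070e-04 1.68385325e+00 1.91298515e-02]
plate top z [58.97316658 63.53692144 65.4751574 ] 284
```

View pics/s11.png

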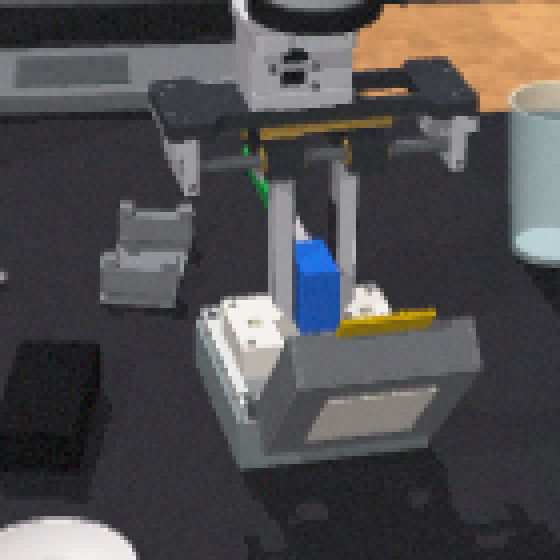

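View pics/t11.png

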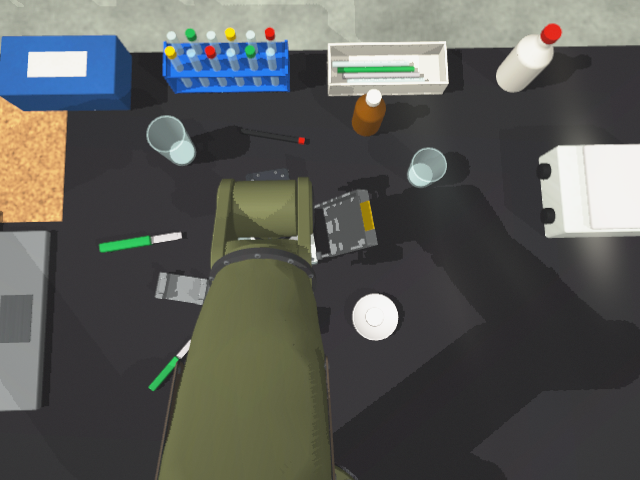

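The force jumped from 10 N to 22 N with no further travel: a hard stop at TCP z 89.5, where the plate is flush, with the plate top at about 64. The tool, bystanders and cover look right. Handing in.

```bash
python3 -c "
from h import *
print(workorder.sign_off()); s=manip.read_state(); print(s['clock'],s['eef_pos'],s['wrist_force'],s['finger_gap'])"
```

```text
the job is handed in; nothing more can be done
None
the job is handed in; nothing more can be done
```

The job is done and handed in at about 24 s of the 66 s allowed. The sign-off gives no verdict, so the results below are from my own checks.

**What I did:** I gripped the larger green blade tool on the rest and levered the cover up by its lip until it fell fully back. I laid the tool flat on the clear bench at about (540, 350). I then fitted the white upper half over both dowels and pressed it down until it stopped.

**Last checks:**
- **Flush:** the last 1 mm of commanded push raised the force from 10 N to 22 N, with no more travel at TCP z 89.5 mm. That is the flush height expected from the grip. The side depth reading put the plate top at about 63.5 mm, against 64 mm nominal.
- **Position:** the gripper was within 0.3 mm of the measured seat and at the cell's yaw. It was still gripping the block, with the jaw gap at 23.7 mm and grip set to 60 N.
- **Surroundings:** in the last pictures the cover was back, the tool lay clear of the cell, and the bystanders in view looked unmoved. The arm hid the power block from above; the side view shows it still in its place.

**Disagreements:**
- The side camera read about 1–3 mm off the top camera, within about the stated calibration error. I relied on the top view.
- At the final press there was some sideways load: about 6 N and 1.7 N·m. The plate may be bearing slightly unevenly, though the measured tool tilt was under 0.002 rad.

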